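# Zero the preamplifier with the tuning tool

## Task

Take the flat-handled plastic tuning tool from the stand, put its blade into the slotted trimmer nearest the two round metal sockets of the preamplifier box, and turn it clockwise until its slot lines up with the two black lines beside it. Then put the tool back upright in its hole in the stand and let go. Leave the other two trimmers alone.

Things in the scene. Friction and masses are not known exactly. Their poses are not given: they have to be found in the camera images.
- preamp: Fixed bare-aluminium box, 120 (x) by 220 (y) by 60 mm high; origin at the centre of its underside. On top, three alike trimmers at x = 0, y = +60 (the one to set), 0, -60 mm. Two round metal sockets stick out 22 mm from its +y end, 36 mm up. Beside each trimmer, on both sides along the box's x axis, a black line on the box top shows where the slot should point.
- slot_a (a point): Centre of the top of the trimmer to set: a white screw 22 mm across, 73 mm above the table, in a fixed black funnel collar (outer 41 mm; mouth 35 mm wide, 12 mm above this point, narrowing to 23 mm at the screw). z up; x runs along the slot and turns with it. The slot runs right across, 5.4 mm wide at its floor, 10 mm deep, its upper 6 mm bevelled out to 12 mm.
- trim_a (a joint): Angle (rad) of the trimmer to set: 0 when its slot is in line with the black lines (box's x axis), positive anticlockwise seen from above. Starts between 0.6 and 1.2. Stops at 1.5 and -0.7. Turns against light friction (0.04 N m) and stays where it is left.
- trim_b (a joint): Angle of the middle trimmer (leave alone); within 0.15 rad of 0 at the start.
- trim_c (a joint): Angle of the trimmer farthest from the sockets (leave alone); within 0.15 rad of 0 at the start.
- stand: Fixed white tool stand, 90 (x) by 180 (y) by 70 mm high; origin under its centre. Its 12 mm top plate has two through holes 20 (x) by 36 (y) mm at y = +45 and -45 mm. In each a grey plastic tool hangs upright by a round flange 40 mm across; which is where varies; both reach 134 mm above the table. The tuning tool has a flat handle and blade; the other, a nut driver, a round handle 20 mm across.
- tuner_grip (a point): Centre of the tuning tool's flat handle, half-way up, 104 mm above the table when in the stand. Handle 24 (x) by 12 (y, the thickness to grip) by 60 mm high, standing on the 4 mm thick flange; z up, x along the blade's width. In the stand its x axis lies along the stand's y axis within 0.12 rad. About 50 g.
- tuner_tip (a point): Centre of the lower edge of the tuning tool's blade, 79 mm below tuner_grip. Blade 20 mm wide (along x), 3 mm thick, 14 mm high, lower edge rounded; above it a shank 10 mm thick, then the flange, its underside 45 mm above this point. Fully in the slot it is 10 mm below slot_a; the blade then has about 0.12 rad of turning play either way.
Things that resemble listed ones, but are neither listed nor needed, are in the scene too. Leave any brown look-alike of the stand alone.

How it is judged:
By the outcome, as a careful person would: the job done as asked, in the order asked, and still so for the second after the job is handed in, with the robot touching nothing.
It also fails if it takes over 51 s, if anything falls off the work surface, if the arm or the gripper's body presses on something with over 40 N, if the wrist force passes 120 N, or if a joint passes its speed limit or range.

## Robot

A 6-joint arm with a two-finger parallel gripper is mounted at the origin on the work surface. World frame = base frame: x ahead of the robot, y to its left, z up, the work surface at z = 0. Lengths are in m, angles in rad, forces in N, time in s.
With the tool pointing down it reaches from about 0.35 to 0.85 m from the base axis. Payload 8.1 kg.
Tool frame: the origin (TCP) lies where the fingers leave the gripper's body, on its centre line; the fingertips stand 84 mm ahead of it and the grasp point (between the pads) lies 65 mm ahead of it; z points along the fingers, y is the line along which they close (so a half turn about z gives the same grasp; the last joint's range is limited). The gripper opens to 93 mm and grips with 3 to 60 N. Pads are 15 mm wide; open, the fingers measure 128 mm over their backs; the gripper's body (75 mm by 188 mm) begins 65 mm behind the grasp point.
Start: joints at [-1.428, 0.13, 1.488, -0, 1.523, -0.085], TCP at [0.136, -0.584, 0.303] pointing down, gripper open.
Joint ranges: [-2.96, 2.96], [-0.89, 2.26], [0.02, 2.5], [-1.34, 4.48], [0, 2.73], [-2.66, 2.66]. Speed limits (rad/s): [2.39, 2.39, 2.79, 3.14, 3.14, 3.14].

## Interface

Orientations are given as a rotation vector (axis times angle).
In Python, from plant import robot gives the robot as it stands.
- The arm moves only by the shell command python3 -m jog 'ROWS' [FORCE]. ROWS is text: rows parted by semicolons, each of 5 numbers parted by spaces: the opening, from 0 (shut) to 1 (fully open), then the shift along the tool's x, y, z in m, then the turn about the tool's z in degrees. A call has 1 to 10 rows; each row shifts and turns the commanded pose from where the row before left it, along the tool's axes as they then stand; what a row does not reach is not made up. A row lasts 1/12 s, in which the tool goes at most 41.7 mm and 7.16 degrees, less where a joint would pass 70% of its speed; a pose out of reach is approached as far as the arm can. A call with a gripper value outside its range is refused whole. The fingers move at their own pace and stop on an object; FORCE is the grip in N (left out, the last holds). Time passes only in rows, so rows that do not move let the fingers close. It gives the time, the measured TCP pose, the force, the opening and the grip force at its end, in the units of the state.
- robot.read_state(): the state, without advancing time (a new reading comes with each control period).
- robot.read_camera(name): name is "scene" or "top" or "wrist"; returns a dict with "color" (480x640x3 uint8, red, green, blue), "intrinsics" (3x3 intrinsics, pixels), "pose" (4x4, takes a point from camera to world coordinates); the wrist camera has in their place "tool_from_camera" (4x4, takes a point from camera to tool coordinates, whose origin is the TCP and whose axes are the flange's). Camera axes: x right, y down, z forward; pixel columns grow to the right and rows downward; lengths in m; the calibration is good to about 2 mm. A picture is of the moment at which its call begins: read the wrist's pose just before it. There is no depth.
- robot.close_job(): hands the job in; it is judged then, once.
The state is a dict: "t": time; "q": joint angles; "dq": joint speeds; "joint_torque": joint torques, N m; "tool_pos": TCP position; "orientation": TCP orientation; "force": force on the tool from outside, world axes, zero at the start; "wrist_torque": the same for the moment, N m; "opening": finger opening in m; "gripper_force": force on a finger pad.
Only numpy, scipy, OpenCV 4.12 (cv2) and the standard library are available. Lean on these libraries where they do the work, as an engineer would, in place of code of your own. Each camera call takes 0.05 s, during which the arm holds its last target. There are 200 camera calls.

## Working session

There is one attempt and no reset: what is moved stays moved. The work goes in short steps, Python scripts to look and compute and a shell command to move; the robot and the scene stay as the last step left them, time stands still between calls to the robot, and variables do not carry over. Pictures are saved under pics/ and viewed, at most 10 in all, crops included, and the job is handed in when it is done.

```bash
mkdir -p pics; ls
cat > h.py <<'E'
import numpy as np, cv2
from scipy.spatial.transform import Rotation as R
from plant import robot
def ray(K,T,u,v,z):
    d=T[:3,:3]@np.linalg.inv(K)@[u,v,1.]; o=T[:3,3]
    return o+d*(z-o[2])/d[2]
def snap(name,fn):
    s=robot.read_state(); c=robot.read_camera(name)
    cv2.imwrite('pics/'+fn,c['color'][:,:,::-1])
    K=np.array(c['intrinsics'])
    if name=='wrist':
        T=np.eye(4);T[:3,:3]=R.from_rotvec(s['orientation']).as_matrix();T[:3,3]=s['tool_pos'];T=T@np.array(c['tool_from_camera'])
    else: T=np.array(c['pose'])
    np.savez('pics/'+fn[:-4],K=K,T=T)
    return c['color'],K,T,s
def load(n):
    d=np.load('pics/%s.npz'%n); return cv2.imread('pics/%s.png'%n)[:,:,::-1],d['K'],d['T']
E
python3 - <<'E'
from h import *
c,K,T,s=snap('top','top.png'); print(K,T,s)
c,K,T,s=snap('scene','scene.png')
E
```

```text
pics
[[571.51630027   0.         323.97507404]
 [  0.         571.51630027 240.48104931]
 [  0.           0.           1.        ]] [[-0.02141563 -0.9970047   0.07431686  0.31167996]
 [-0.99964356  0.02253891  0.01430901 -0.09932   ]
 [-0.01594117 -0.07398394 -0.99713202  1.52116661]
 [ 0.          0.          0.          1.        ]] {'t': 0.0, 'q': array([-1.42843004e+00,  1.31180065e-01,  1.48927465e+00, -2.77153130e-08,
        1.52299016e+00, -8.54170665e-02]), 'dq': array([-2.17926416e-04, -4.80726108e-05, -6.91502233e-04, -1.60332353e-03,
        1.12685992e-03,  9.89693898e-04]), 'joint_torque': array([ 1.76870184e-03, -5.59840715e+01, -4.91752839e+01,  7.68477051e-02,
        3.52830521e-02, -1.37345683e-04]), 'tool_pos': array([ 0.13544413, -0.58408816,  0.30167856]), 'orientation': array([-3.11939989e+00, -3.56817819e-01,  8.28295176e-05]), 'force': array([ 0.331938  ,  0.77486584, -0.2737205 ]), 'wrist_torque': array([ 0.00284241, -0.00500274,  0.00157641]), 'gripper_force': 0.0, 'opening': 0.09286445152337558}
```

View pics/top.png

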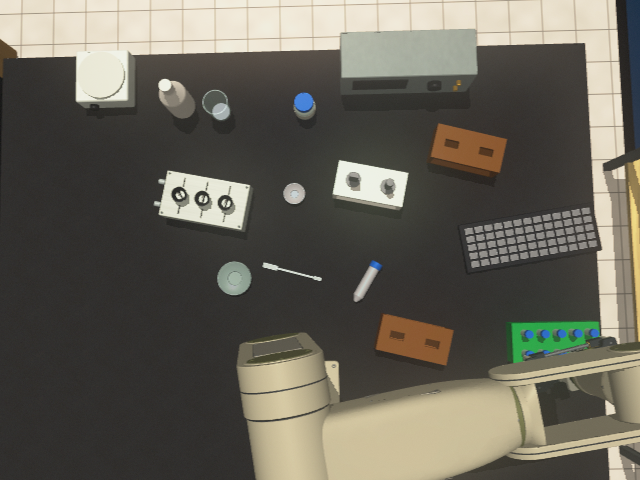

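View pics/scene.png

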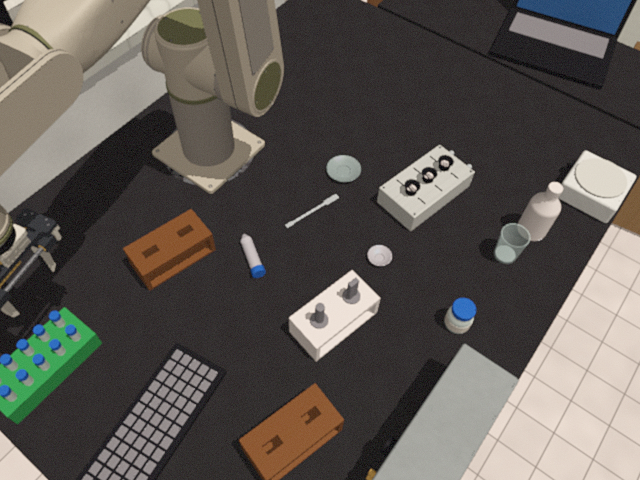

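Top view: the white stand is at about (370,185), with tools at (353,180) and (389,186). The preamp is at (205,200), with its sockets on the left end (160,182)/(157,204), so the target trimmer is the left one at (180,196). Brown stand copies are at (468,148) and (415,340).

Run:
```python
from h import *
c,K,T=load('top')
g=cv2.cvtColor(c,cv2.COLOR_RGB2HSV)
m=((g[:,:,2]>150)&(g[:,:,1]<40)).astype(np.uint8)*255
cs,_=cv2.findContours(m,cv2.RETR_EXTERNAL,cv2.CHAIN_APPROX_SIMPLE)
for k in cs:
    if 1500<cv2.contourArea(k)<7000:
        r=cv2.minAreaRect(k); print(r, ray(K,T,*r[0],.065))
        b=cv2.boxPoints(r); print([ray(K,T,*p,.06)[:2].round(3) for p in b])
for n,p,z in [('toolL',(353,179),.134),('toolR',(389,185),.134),('trimA',(180,196),.08),('trimB',(202.5,199.5),.08),('trimC',(225,203),.08)]:
    P=ray(K,T,*p,z); print(n,P.round(3),np.hypot(*P[:2]).round(3))
s=c[150:220,320:420]; a=c[160:240,150:260]
s=cv2.resize(s,None,fx=4,fy=4,interpolation=2);a=cv2.resize(a[:70,:100],None,fx=4,fy=4,interpolation=2)
d,_,_=load('scene'); q=cv2.resize(d[265:335,290:390],None,fx=4,fy=4,interpolation=2); q2=cv2.resize(d[145:215,380:480],None,fx=4,fy=4,interpolation=2)
cv2.imwrite('pics/crop.png',np.vstack([np.hstack([s,a]),np.hstack([q,q2])])[:,:,::-1])
```

```text
((200.7860107421875, 198.95443725585938), (91.00080108642578, 45.55507278442383), 10.23480224609375) [0.53471323 0.23681918 0.065     ]
[array([0.501, 0.365]), array([0.618, 0.344]), array([0.57 , 0.111]), array([0.454, 0.133])]
((369.81036376953125, 184.72415161132812), (71.1968994140625, 38.12948989868164), 10.491477966308594) [ 0.5612321 -0.1993084  0.065    ]
[array([ 0.533, -0.1  ]), array([ 0.63, -0.12]), array([ 0.592, -0.3  ]), array([ 0.495, -0.279])]
((102.07606506347656, 72.08599853515625), (57.680938720703125, 95.16473388671875), 88.31531524658203) [0.87722498 0.495371   0.065     ]
[array([0.957, 0.627]), array([0.958, 0.374]), array([0.802, 0.369]), array([0.801, 0.62 ])]
((279.50079345703125, 22.028545379638672), (30.24479866027832, 63.831092834472656), 88.36341857910156) [0.99953032 0.02631595 0.065     ]
[array([1.043, 0.112]), array([ 1.043, -0.057]), array([ 0.961, -0.058]), array([0.961, 0.111])]
toolL [ 0.565 -0.154  0.134] 0.585
toolR [ 0.548 -0.241  0.134] 0.598
trimA [0.541 0.287 0.08 ] 0.612
trimB [0.531 0.229 0.08 ] 0.578
trimC [0.521 0.172 0.08 ] 0.548
```

View pics/crop.png

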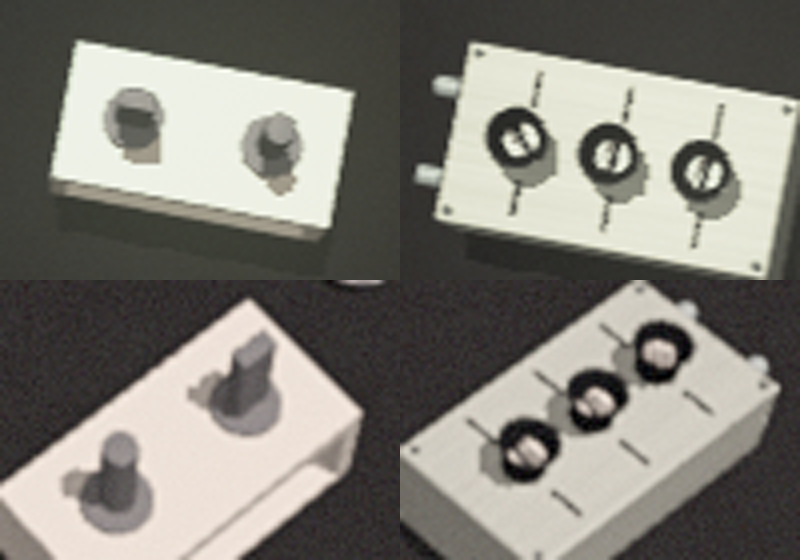

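The flat-handled tool is in the left hole (top crop (133,117) is a bar, and in the scene crop it is the upper-right one). The other tool has a round top. The target trimmer's slot runs diagonally at crop (520,143). Next I move above the tool.

```bash
cat >> h.py <<'E'
def plan(P,ydeg,n,s=None):
    """per-row tool-frame shift & turn to reach TCP xyz P with tool y at world angle ydeg(mod 180)"""
    s=s or robot.read_state(); M=R.from_rotvec(s['orientation']).as_matrix()
    cur=np.degrees(np.arctan2(M[1,1],M[0,1])); t=-((ydeg-cur+90)%180-90)
    return step(M,np.array(P)-s['tool_pos'],t,n)
def step(M,D,t,n):
    A=sum(M@R.from_euler('z',k*t/n,degrees=True).as_matrix() for k in range(n))
    d=np.linalg.solve(A,D)
    print('rows',n,'shift',d.round(4),'turn/row',round(t/n,2),'total',round(t,1)); return d
E
python3 - <<'E'
from h import *
plan([.565,-.154,.29],-12,20)
E
```

```text
rows 20 shift [ 0.0321 -0.0006  0.0006] turn/row -3.25 total -64.9
```

```bash
r="x"; python3 -m jog '1 .032 -.0006 .0006 -3.25;1 .032 -.0006 .0006 -3.25;1 .032 -.0006 .0006 -3.25;1 .032 -.0006 .0006 -3.25;1 .032 -.0006 .0006 -3.25;1 .032 -.0006 .0006 -3.25;1 .032 -.0006 .0006 -3.25;1 .032 -.0006 .0006 -3.25;1 .032 -.0006 .0006 -3.25;1 .032 -.0006 .0006 -3.25' && python3 -m jog '1 .032 -.0006 .0006 -3.25;1 .032 -.0006 .0006 -3.25;1 .032 -.0006 .0006 -3.25;1 .032 -.0006 .0006 -3.25;1 .032 -.0006 .0006 -3.25;1 .032 -.0006 .0006 -3.25;1 .032 -.0006 .0006 -3.25;1 .032 -.0006 .0006 -3.25;1 .032 -.0006 .0006 -3.25;1 .032 -.0006 .0006 -3.25'; python3 -m jog '1 0 0 0 0;1 0 0 0 0'
python3 - <<'E'
from h import *
c,K,T,s=snap('wrist','w1.png'); print(T,K,s['q'])
E
```

```text
t: 0.93
tool_pos: [0.4135, -0.4314, 0.2961]
orientation: [-2.894, -1.22, 0.0]
force: [0.5, -0.8, 0.1]
opening: 0.0928
gripper_force: 0.0
t: 1.77
tool_pos: [0.5645, -0.1541, 0.2901]
orientation: [-2.437, -1.981, 0.001]
force: [-0.3, -0.1, 0.4]
opening: 0.0931
gripper_force: 0.0
t: 1.93
tool_pos: [0.5645, -0.154, 0.2902]
orientation: [-2.437, -1.981, 0.001]
force: [-0.8, -0.3, 0.5]
opening: 0.0925
gripper_force: 0.0
[[ 9.78885704e-01 -1.97415776e-01 -5.30074477e-02  5.79307885e-01]
 [-2.04408361e-01 -9.45392801e-01 -2.53869405e-01 -8.26140837e-02]
 [ 4.96600913e-06  2.59344296e-01 -9.65784933e-01  3.71940953e-01]
 [ 0.00000000e+00  0.00000000e+00  0.00000000e+00  1.00000000e+00]] [[340.26278829   0.         327.03798399]
 [  0.         340.26278829 244.24844934]
 [  0.           0.           1.        ]] [-3.53890466e-01  9.69130491e-02  1.54709747e+00 -2.21741110e-05
  1.49858660e+00 -1.48227317e-01]
```

View pics/w1.png

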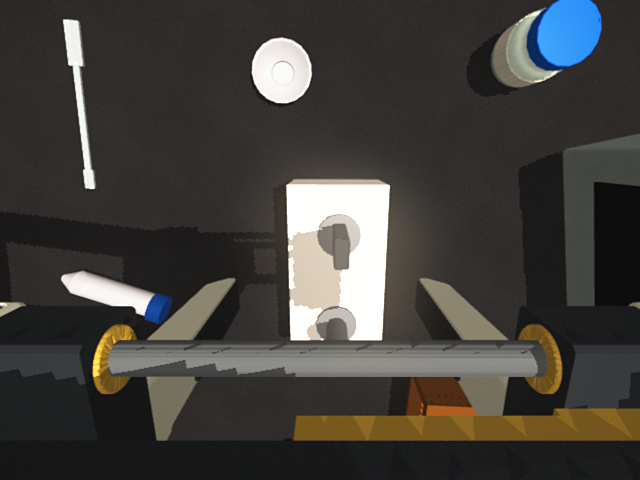

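Wrist view: the flat tool's flange is at about (340,234), and its handle rises to about (342,258). The round tool is at (335,325). I'll segment the handle top and flange.

Run:
```python
from h import *
c,K,T=load('w1'); 
cv2.imwrite('pics/w1c.png',cv2.resize(c[190:300,285:395],None,fx=5,fy=5,interpolation=2)[:,:,::-1])
print(T)
for p,z in [((340,234),.074),((342,258),.134)]: print(ray(K,T,*p,z).round(4))
```

```text
[[ 9.78885704e-01 -1.97415776e-01 -5.30074477e-02  5.79307885e-01]
 [-2.04408361e-01 -9.45392801e-01 -2.53869405e-01 -8.26140837e-02]
 [ 4.96600913e-06  2.59344296e-01 -9.65784933e-01  3.71940953e-01]
 [ 0.00000000e+00  0.00000000e+00  0.00000000e+00  1.00000000e+00]]
[ 0.5763 -0.154   0.074 ]
[ 0.5748 -0.1576  0.134 ]
```

View pics/w1c.png

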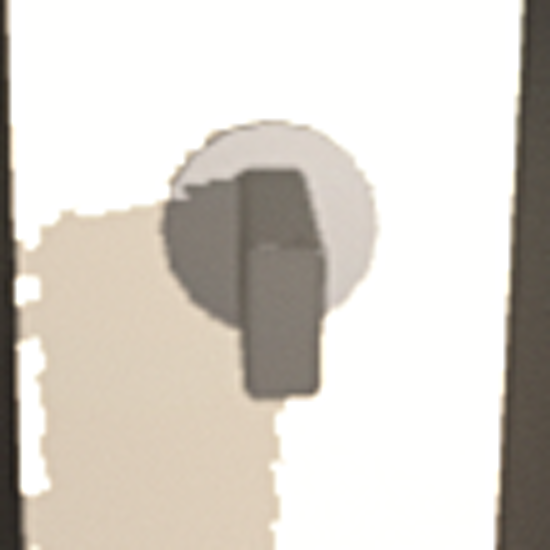

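Crop: the handle's top face spans original pixels (335,239.5)-(350.3,239.5)-(348.7,269)-(334,269), and the flange centre is at (339,235.6).

Run:
```python
from h import *
c,K,T=load('w1')
q=np.array([ray(K,T,*p,.134)[:2] for p in [(335,239.5),(350.3,239.5),(348.7,269.),(334,269)]])
C=q.mean(0); d=(q[3]+q[2]-q[0]-q[1])/2; w=(q[1]+q[2]-q[0]-q[3])/2
print(C,np.linalg.norm(d),np.linalg.norm(w),np.degrees(np.arctan2(d[1],d[0]))%180,np.degrees(np.arctan2(w[1],w[0])))
print(ray(K,T,339,235.6,.074))
a=np.degrees(np.arctan2(d[1],d[0]))%180-90
b=np.degrees(np.arctan2(w[1],w[0]));print(a,b)
plan([C[0],C[1],.2],a,5); plan([C[0],C[1],.169],a,8)
```

```text
[ 0.5753616  -0.15491867] 0.022483557424306574 0.010946245422582988 76.43982307494598 -11.794952748300162
[ 0.57514789 -0.15524014  0.074     ]
-13.560176925054023 -11.794952748300162
rows 5 shift [0.0006 0.0022 0.0181] turn/row 0.33 total 1.7
rows 8 shift [0.0003 0.0014 0.0152] turn/row 0.21 total 1.7
```

```bash
python3 -m jog '0.6 .001 .0055 .0152 .6;0.6 .001 .0055 .0152 .6;0.5 0 0 .0152 0;0.5 0 0 .0152 0;0.5 0 0 .0152 0;.5 0 0 .0152 0;.5 0 0 .0152 0;.5 0 0 .0152 0;.5 0 0 0 0' 40; python3 -m jog '0 0 0 0 0;0 0 0 0 0;0 0 0 0 0;0 0 0 0 0;0 0 0 0 0;0 0 0 0 0;0 0 0 0 0' 40
python3 -c "
from h import *
s=robot.read_state();print(s['q'],s['wrist_torque'])"
```

```text
t: 2.73
tool_pos: [0.5731, -0.157, 0.1652]
orientation: [-2.46, -1.946, 0.005]
force: [-0.1, 0.2, -1.3]
opening: 0.0467
gripper_force: 0.0
t: 3.32
tool_pos: [0.5758, -0.1562, 0.1699]
orientation: [2.46, 1.952, 0.001]
force: [-0.4, -0.1, 3.0]
opening: 0.012
gripper_force: 40.0
[-3.50682632e-01  2.19900203e-01  1.63662328e+00 -1.14516382e-04
  1.28404922e+00 -1.21308946e-01] [-0.03961073  0.17434541 -0.02437435]
```

```bash
python3 -m jog '0 0 0 -.005 0;0 0 0 -.02 0;0 0 0 -.0265 0;0 0 0 -.0265 0;0 0 0 -.0265 0;0 0 0 0 0'
python3 - <<'E'
from h import *
plan([.495,.248,.27],-50,14)
E
```

```text
t: 3.82
tool_pos: [0.5777, -0.1568, 0.2808]
orientation: [2.455, 1.948, 0.008]
force: [0.5, -0.2, 0.5]
opening: 0.0117
gripper_force: 40.0
rows 14 shift [ 0.0224 -0.02    0.0006] turn/row 2.63 total 36.9
```

```bash
python3 -m jog '0 .0224 -.02 .0006 2.63;0 .0224 -.02 .0006 2.63;0 .0224 -.02 .0006 2.63;0 .0224 -.02 .0006 2.63;0 .0224 -.02 .0006 2.63;0 .0224 -.02 .0006 2.63;0 .0224 -.02 .0006 2.63' >/dev/null;  python3 -m jog '0 .0224 -.02 .0006 2.63;0 .0224 -.02 .0006 2.63;0 .0224 -.02 .0006 2.63;0 .0224 -.02 .0006 2.63;0 .0224 -.02 .0006 2.63;0 .0224 -.02 .0006 2.63;0 .0224 -.02 .0006 2.63;0 0 0 0 0;0 0 0 0 0'
python3 - <<'E'
from h import *
c,K,T,s=snap('wrist','w2.png'); print(s['q'],s['tool_pos'],s['orientation'])
Ti=np.linalg.inv(T); p=Ti@[.541,.287,.08,1]; p=K@p[:3]; print(p[:2]/p[2])
E
```

```text
t: 5.15
tool_pos: [0.4924, 0.2501, 0.2645]
orientation: [2.95, 1.08, -0.002]
force: [-0.5, 0.4, -0.5]
opening: 0.012
gripper_force: 40.0
[ 3.77215853e-01  2.34417365e-02  1.67065306e+00 -3.89354820e-05
  1.44871123e+00  1.24631920e+00] [0.49240122 0.25014316 0.26454883] [ 2.95014405e+00  1.07972550e+00 -1.90365911e-03]
[332.03996732 168.58426138]
```

View pics/w2.png

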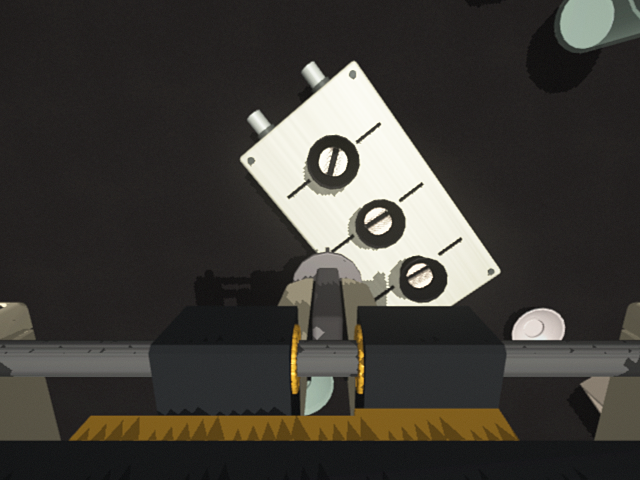

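Wrist view: the target trimmer is at (332,161), with its slot nearly upright in the image (slightly tilted). The black lines end at about (380,125) and (290,197). I'll measure the collar, screw, slot and lines.

```bash
cat > m.py <<'E'
from h import *
def bl(m,lo=0): 
    n,l,st,ce=cv2.connectedComponentsWithStats(m.astype(np.uint8)); return [(st[i],ce[i],l==i) for i in range(1,n) if st[i][4]>lo]
def ang(m,K,T,z):
    v,u=np.nonzero(m); P=np.array([ray(K,T,a,b,z)[:2] for a,b in zip(u,v)]); c=P.mean(0)
    w,V=np.linalg.eigh(np.cov((P-c).T)); return c,np.degrees(np.arctan2(V[1,1],V[0,1]))%180, 4*np.sqrt(w)
def meas(c,K,T,u0,v0):
    g=cv2.cvtColor(c,cv2.COLOR_RGB2GRAY).astype(int)
    u0,v0=int(u0),int(v0); m=np.zeros(g.shape,bool); m[v0-60:v0+60,u0-60:u0+60]=1
    # collar: dark blob in window connected with center neighbourhood
    for st,ce,k in bl((g<75)&m,12):
        if np.hypot(*(ce-[u0,v0]))<60: 
            C,a,e=ang(k,K,T,.06); print('dark',st,ce.round(1),'z60',C.round(4),a.round(1),e.round(4))
            if st[2]>30 and st[3]>30 and st[2]<65:
                h=cv2.convexHull(np.argwhere(k)[:,::-1].astype(np.int32)); E=cv2.fitEllipse(h); P=ray(K,T,*E[0],.085); print(' collar',np.round(E[0],1),np.round(E[1],1),P.round(4))
                inn=np.zeros(g.shape,np.uint8); cv2.circle(inn,(int(round(E[0][0])),int(round(E[0][1]))),16,1,-1)
    for st,ce,k in bl((g>110)&(inn>0),15): C,a,e=ang(k,K,T,.073); print('white',st,C.round(4),a.round(1),e.round(4))
E
python3 - <<'E'
from m import *
c,K,T=load('w2'); meas(c,K,T,332,161)
cv2.imwrite('pics/w2c.png',cv2.resize(c[110:210,280:390],None,fx=6,fy=6,interpolation=2)[:,:,::-1])
E
```

```text
dark [357 123  23  20  59] [368.1 132.3] z60 [0.5807 0.2826] 168.4 [0.0019 0.0261]
dark [ 307  136   52   53 1581] [332.9 161.7] z60 [0.545  0.2892] 20.1 [0.0462 0.0474]
 collar [332.8 161.6] [51.5 53.3] [0.5453 0.2901 0.085 ]
dark [288 179  22  19  62] [298.8 188.3] z60 [0.5103 0.2969] 168.9 [0.0022 0.0274]
white [318 147  15  27 256] [0.5426 0.2955] 25.9 [0.0096 0.0211]
white [332 149  16  27 260] [0.5481 0.2845] 25.9 [0.0098 0.0213]
```

View pics/w2c.png

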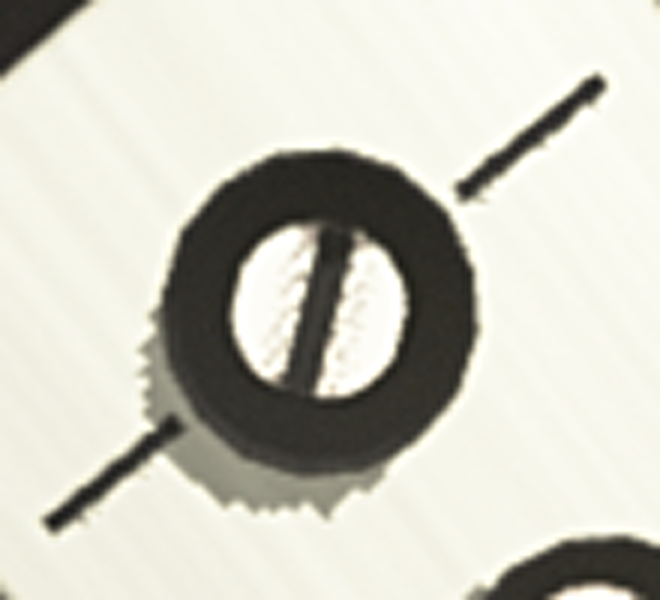

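Crop: the collar and screw are centred at about (333,162), the slot runs from (335,149) to (330,174), and the line ends match the mask. The slot lies at 25.9° world and the lines at -11.5°, so the trim is about 0.65 rad. That is within the expected range, and the centre is (0.5454, 0.2900).

Run:
```python
from h import *
plan([.5445,.2896,.235],-64.1,4)
```

```text
rows 4 shift [ 0.0165 -0.0009  0.0074] turn/row 3.56 total 14.3
```

```bash
python3 -m jog '0 .0165 -.0009 .005 3.56;0 .0165 -.0009 .005 3.56;0 .0165 -.0009 .005 3.56;0 .0165 -.0009 .005 3.56;0 0 0 0 0;0 0 0 0 0'
python3 - <<'E'
from h import *
plan([.5445,.2896,.210],-64.1,1)
E
```

```text
t: 5.7
tool_pos: [0.5451, 0.288, 0.2444]
orientation: [3.062, 0.702, -0.003]
force: [-0.4, 0.2, -1.0]
opening: 0.0115
gripper_force: 40.0
rows 1 shift [ 0.0002 -0.0017  0.0344] turn/row -0.07 total -0.1
```

```bash
python3 -m jog '0 0 -.0015 .007 0;0 0 0 .007 0;0 0 0 .004 0;0 0 0 .003 0;0 0 0 0 0'; python3 -m jog '0 0 0 .003 0;0 0 0 .003 0;0 0 0 0 0';python3 -m jog '0 0 0 .003 0;0 0 0 .003 0;0 0 0 0 0'; python3 -c "
from h import *
s=robot.read_state();print(s['tool_pos'],s['force'],s['wrist_torque'])"
```

```text
t: 6.12
tool_pos: [0.5437, 0.2902, 0.2231]
orientation: [3.062, 0.702, -0.002]
force: [0.1, -0.2, -1.2]
opening: 0.0119
gripper_force: 40.0
t: 6.37
tool_pos: [0.5442, 0.2906, 0.2177]
orientation: [3.062, 0.701, -0.001]
force: [-0.6, 0.2, 0.2]
opening: 0.012
gripper_force: 40.0
t: 6.62
tool_pos: [0.5444, 0.2905, 0.2116]
orientation: [3.062, 0.701, -0.001]
force: [0.7, -0.2, -0.2]
opening: 0.012
gripper_force: 40.0
[0.54436373 0.2904933  0.21164193] [ 0.7392049  -0.23479    -0.20107504] [-0.08765706 -0.04294059 -0.01385202]
```

```bash
python3 -m jog '0 0 0 .002 0;0 0 0 0 0;0 0 0 0 4.2;0 0 0 0 4.2;0 0 0 0 4.2;0 0 0 0 4.2;0 0 0 0 4.2'; python3 -m jog '0 0 0 0 4.2;0 0 0 0 4.2;0 0 0 0 4.2;0 0 0 0 4.2;0 0 0 0 4.2;0 0 0 0 1.5;0 0 0 0 0;0 0 0 0 0'; python3 -c "
from h import *
s=robot.read_state();print(s['tool_pos'],s['force'],s['wrist_torque'],s['q'])"
```

```text
t: 7.2
tool_pos: [0.5449, 0.2895, 0.2102]
orientation: [3.137, 0.125, 0.001]
force: [2.1, -5.1, 1.1]
opening: 0.0117
gripper_force: 40.0
t: 7.87
tool_pos: [0.5449, 0.2895, 0.2103]
orientation: [3.102, -0.484, 0.001]
force: [1.1, -6.2, 0.9]
opening: 0.0115
gripper_force: 40.0
[0.5448534  0.28947897 0.21027639] [ 1.12664337 -6.24702971  0.86632047] [-1.29710211 -0.37110872 -0.00522825] [ 4.06295274e-01  2.34799937e-01  1.54189450e+00 -2.15221596e-03
  1.36518959e+00  2.28733583e+00]
```

```bash
python3 -m jog '0 0 0 0 -5;0 0 0 0 0;0 0 0 -.01 0;0 0 0 -.02 0;0 0 0 -.025 0;0 -.03 0 0 0;0 -.03 0 0 0;0 0 0 0 0;0 0 0 0 0'
python3 - <<'E'
from m import *
c,K,T,s=snap('wrist','w3.png')
p=K@(np.linalg.inv(T)@[.5454,.29,.08,1])[:3]; p=p[:2]/p[2]; print(p,s['tool_pos'])
meas(c,K,T,*p)
E
```

```text
t: 8.62
tool_pos: [0.4846, 0.3047, 0.2661]
orientation: [-3.121, 0.348, 0.0]
force: [0.5, 0.1, 0.1]
opening: 0.0119
gripper_force: 40.0
[330.00301561 165.55060918] [0.48464764 0.30474441 0.26606875]
dark [328 105   3  29  59] [329.4 118.8] z60 [0.5802 0.2825] 168.0 [0.0018 0.0256]
dark [ 305  140   52   52 1535] [330.5 165.8] z60 [0.5442 0.2897] 3.5 [0.0464 0.0471]
 collar [330.4 165.6] [51.  52.2] [0.5455 0.2897 0.085 ]
dark [385 151   5  30 111] [387.4 165.7] z60 [0.5341 0.2439] 169.6 [0.0044 0.0229]
dark [330 195   3  27  54] [330.7 208. ] z60 [0.5101 0.2971] 169.7 [0.002 0.027]
white [332 151  13  28 264] [0.5448 0.2839] 173.3 [0.0098 0.0218]
white [316 152  13  28 251] [0.5462 0.2959] 173.8 [0.0096 0.0215]
```

The slot is now at 173.4° against 168.2° for the lines, so about 5.2° is still to go. I'll re-insert at the same depth and push the blade 5.2° further than before.

```bash
python3 -m jog '0 .03 0 0 0;0 .03 0 0 0;0 0 0 .02 -4;0 0 0 .015 0;0 0 0 0 0;0 0 0 .01 0;0 0 0 .005 0;0 0 0 .005 0;0 0 0 0 0'; python3 -m jog '0 0 0 0 4;0 0 0 0 4;0 0 0 0 3;0 0 0 0 3.3;0 0 0 0 0;0 0 0 0 0'
python3 -m jog '0 0 0 0 -7;0 0 0 0 -1;0 0 0 -.01 0;0 0 0 -.02 0;0 0 0 -.025 0;0 -.03 0 0 0;0 -.03 0 0 0;0 0 0 0 0;0 0 0 0 0'
python3 - <<'E'
from m import *
c,K,T,s=snap('wrist','w4.png')
p=K@(np.linalg.inv(T)@[.5454,.29,.08,1])[:3]; p=p[:2]/p[2]; print(p,s['tool_pos'])
meas(c,K,T,*p)
E
```

```text
t: 9.42
tool_pos: [0.5443, 0.2902, 0.2099]
orientation: [3.131, -0.239, -0.0]
force: [-0.0, -1.8, -1.6]
opening: 0.0118
gripper_force: 40.0
t: 9.92
tool_pos: [0.5441, 0.2899, 0.2102]
orientation: [3.077, -0.626, -0.001]
force: [-2.3, -6.0, -1.5]
opening: 0.0117
gripper_force: 40.0
t: 10.67
tool_pos: [0.4856, 0.3073, 0.2668]
orientation: [-3.113, 0.411, -0.002]
force: [0.3, -0.3, -0.3]
opening: 0.012
gripper_force: 40.0
[330.4009627  166.14872924] [0.48561972 0.30725633 0.26675883]
dark [327 106   3  29  57] [327.9 119.8] z60 [0.5801 0.2826] 168.2 [0.0018 0.0251]
dark [ 306  141   51   52 1545] [331.  166.5] z60 [0.5442 0.2897] 173.8 [0.0463 0.047 ]
 collar [330.9 166.2] [50.8 52.1] [0.5454 0.2896 0.085 ]
dark [385 149   5  29 105] [387.5 163.2] z60 [0.5347 0.244 ] 167.5 [0.0042 0.0228]
dark [331 195   4  27  57] [332.8 207.4] z60 [0.5109 0.2969] 169.0 [0.0021 0.0277]
white [317 152  12  28 246] [0.5469 0.2958] 165.6 [0.0095 0.0212]
white [333 152  12  28 259] [0.5441 0.284 ] 168.3 [0.0097 0.0219]
```

The slot (about 166.8°) now matches the lines (168.3°) to within 1.5°. Next is the trip back to the stand.

Run:
```python
from h import *
plan([.5758,-.1562,.27],-13.1,20)
```

```text
rows 20 shift [ 0.0241  0.0099 -0.0002] turn/row 4.4 total 88.0
```

Run:
```python
from h import *
s=robot.read_state(); M=R.from_rotvec(s['orientation']).as_matrix(); x=np.degrees(np.arctan2(M[1,0],M[0,0])); print(x,s['q'])
step(M,np.array([.5758,-.1562,.275])-s['tool_pos'],x-76.9,20)
```

```text
-15.054393109766162 [4.73457800e-01 8.09580716e-02 1.60724084e+00 3.04413101e-04
 1.45112084e+00 2.30696556e+00]
rows 20 shift [-0.008   0.0251 -0.0004] turn/row -4.6 total -92.0
```

```bash
python3 -m jog '0 -.008 .0251 -.0004 -4.6;0 -.008 .0251 -.0004 -4.6;0 -.008 .0251 -.0004 -4.6;0 -.008 .0251 -.0004 -4.6;0 -.008 .0251 -.0004 -4.6;0 -.008 .0251 -.0004 -4.6;0 -.008 .0251 -.0004 -4.6;0 -.008 .0251 -.0004 -4.6;0 -.008 .0251 -.0004 -4.6;0 -.008 .0251 -.0004 -4.6' >/dev/null;python3 -m jog '0 -.008 .0251 -.0004 -4.6;0 -.008 .0251 -.0004 -4.6;0 -.008 .0251 -.0004 -4.6;0 -.008 .0251 -.0004 -4.6;0 -.008 .0251 -.0004 -4.6;0 -.008 .0251 -.0004 -4.6;0 -.008 .0251 -.0004 -4.6;0 -.008 .0251 -.0004 -4.6;0 -.008 .0251 -.0004 -4.6;0 -.008 .0251 -.0004 -4.6'; python3 -m jog '0 0 0 0 0;0 0 0 0 0'
python3 - <<'E'
from h import *
c,K,T,s=snap('wrist','w5.png')
plan([.5758,-.1562,.1705],-13.1,1)
E
```

```text
t: 12.38
tool_pos: [0.578, -0.1596, 0.2737]
orientation: [2.457, 1.956, 0.001]
force: [0.4, -0.0, -0.2]
opening: 0.0116
gripper_force: 40.0
t: 12.55
tool_pos: [0.5775, -0.1588, 0.2728]
orientation: [-2.462, -1.951, 0.0]
force: [0.1, 0.1, -1.3]
opening: 0.0116
gripper_force: 40.0
rows 1 shift [ 0.0015 -0.0014  0.1025] turn/row -0.09 total -0.1
```

View pics/w5.png

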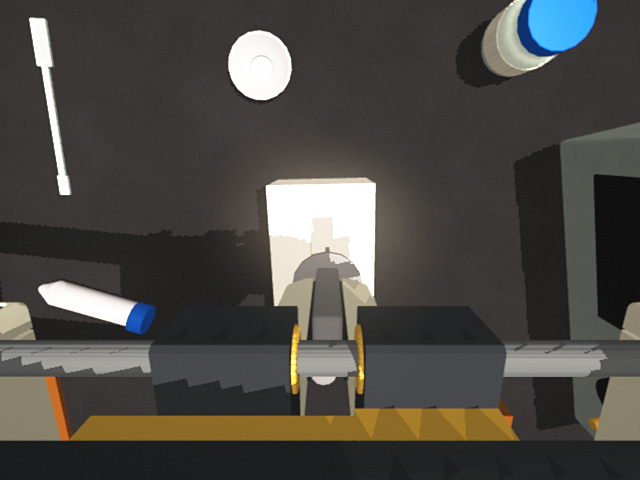

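Wrist view: the tool still sits straight in the jaws (flange around (327,262)), and the hole is visible at (322,235) above the flange. Now I lower it.

```bash
python3 -m jog '0 .0015 -.0014 .015 0;0 0 0 .015 0;0 0 0 .015 0;0 0 0 .01 0;0 0 0 0 0'; python3 -m jog '0 0 0 .01 0;0 0 0 .01 0;0 0 0 .01 0;0 0 0 0 0';python3 -m jog '0 0 0 .008 0;0 0 0 .006 0;0 0 0 0 0'
```

```text
t: 13.02
tool_pos: [0.5741, -0.1547, 0.2159]
orientation: [-2.457, -1.953, 0.003]
force: [-0.4, 0.4, -1.1]
opening: 0.0118
gripper_force: 40.0
t: 13.35
tool_pos: [0.5745, -0.1551, 0.1856]
orientation: [-2.457, -1.954, 0.003]
force: [-0.1, 0.3, -0.7]
opening: 0.0117
gripper_force: 40.0
t: 13.6
tool_pos: [0.575, -0.1553, 0.1726]
orientation: [-2.457, -1.954, 0.002]
force: [-0.2, -0.2, -0.6]
opening: 0.0121
gripper_force: 40.0
```

```bash
python3 -m jog '0 0 0 .002 0;0 0 0 0 0;.3 0 0 0 0;.5 0 0 0 0;.5 0 0 0 0;.5 0 0 0 0;.5 0 0 0 0'; python3 -m jog '.5 0 0 -.02 0;.5 0 0 -.03 0;.5 0 0 -.035 0;.5 0 0 -.035 0;.5 0 0 0 0;.5 0 0 0 0;.5 0 0 0 0;.5 0 0 0 0'
python3 - <<'E'
from h import *
c,K,T,s=snap('wrist','w6.png'); d,_,_,_=snap('top','t6.png')
a=cv2.resize(c[150:330,230:430],(400,360)); b=cv2.resize(d[150:240,150:250],(400,360),interpolation=2)
cv2.imwrite('pics/f.png',np.hstack([a,b])[:,:,::-1])
E
```

```text
t: 14.18
tool_pos: [0.5758, -0.1556, 0.1725]
orientation: [2.458, 1.955, 0.0]
force: [-0.7, 0.2, -0.3]
opening: 0.0407
gripper_force: 0.0
t: 14.85
tool_pos: [0.575, -0.1553, 0.2905]
orientation: [-2.457, -1.954, 0.002]
force: [-0.6, 0.3, -0.8]
opening: 0.0461
gripper_force: 0.0
```

View pics/f.png

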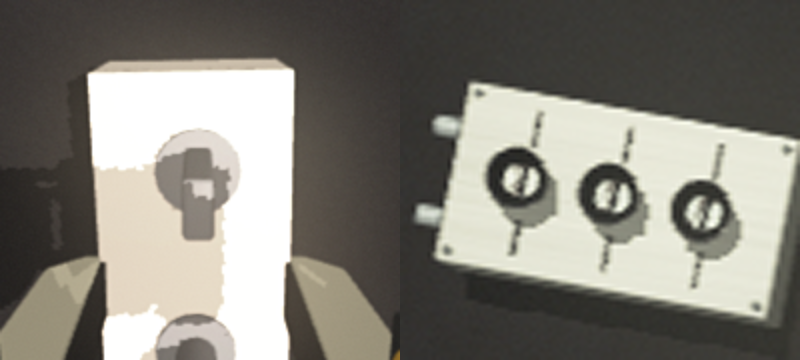

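The tool hangs upright in its hole: its flange is flat on the plate at (198,170) and its handle is straight, with nothing touching it. The trimmer slot at (520,178) lines up with its black lines, so I'm handing in.

```bash
python3 -c "
from plant import robot
print(robot.close_job())"
```

```text
the job is handed in; nothing more can be done
None
```

The trimmer nearest the sockets was turned clockwise until its slot was within about 1.5° of the black lines, the tuning tool was put back upright in its hole and released, the other two trimmers were not touched, and the job was handed in at about 15 s of the 51 s limit.

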